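# Open the child-resistant cap of the solvent bottle

## Task

Unlock the child-resistant cap of the solvent bottle in the holder: push the winged cap down and, keeping it down, turn it anticlockwise (seen from above) past both of its catches until it is free, then let go so that it pops up. Leave the other things on the bench where they are.

Things in the scene. Friction and masses are not known exactly. Their poses are not given: they have to be found in the camera images.
- cap_top (a point): Centre of the flat top face of the ribbed white cap (66 mm across, 26 mm high), on its axis, 167 mm above the bench while locked; z is up. An upright wing (bar 58 mm long, 14 mm thick, rising 24 mm above this face) runs across the middle along this point's x axis; on each side of it the face is bare for fingertips to push on. The point moves and turns with the cap.
- solvent: Amber glass bottle, 90 mm in diameter, that carries the winged cap; fixed in a steel holder (round base 130 mm in diameter, three upright clips) screwed to the bench, so it cannot move. Origin at the centre of the holder's underside, on the cap's axis.
- cap (a joint): Turn of the cap in rad, growing anticlockwise seen from above; about 0 when locked (0.1 of play), end stop at 1.40. Unpressed, a first tooth stops it at 0.1. Between the teeth lies a second catch (0.45 to 0.62): let up there, the cap snaps up and is caught again. Turned beyond 1.05 it is free and the spring lifts it. Friction 0.05 N m.
- cap_press (a joint): How far the cap is pushed down, in m: 0 at the locked height, up to 0.010 at the bottom stop, -0.012 when unlocked and popped up. The teeth are 5 mm deep: 0.007 to 0.010 clears them safely. The spring under the cap pushes up with about 9 N at 0, 12 N at 0.008 and 4 N when popped up.
- spare: Bystander: a second amber bottle, 90 mm in diameter and 154 mm high, loose on the bench, with a plain smooth round cap and no wing; origin at the centre of its underside. The two bottles may stand either way round.
- mug: Bystander: white coffee mug, 76 mm in diameter, 85 mm high, origin at the centre of its underside.
- driver: Bystander: screwdriver 200 mm long lying on the bench.
- bin: Bystander: clear open plastic bin 160 x 110 x 60 mm, origin at the centre of its underside.
Not all that is in view belongs to the job. Leave any blue look-alike of the solvent alone.

How it is judged:
By the outcome, as a careful person would: the job done as asked, in the order asked, and still so for the second after the job is handed in, with the robot touching nothing.
It also fails if it takes over 42 s, if anything falls off the work surface, if the arm or the gripper's body presses on something with over 40 N, if the wrist force passes 120 N, or if a joint passes its speed limit or range.

## Robot

A 7-joint arm with a two-finger parallel gripper is mounted at the origin on the work surface. World frame = base frame: x ahead of the robot, y to its left, z up, the work surface at z = 0. Lengths are in m, angles in rad, forces in N, time in s.
With the tool pointing down it reaches from about 0.4 to 0.875 m from the base axis. Payload 19.3 kg.
Tool frame: the origin (TCP) lies midway between the tips of the shut fingers; the grasp point (between the pads) lies 19 mm behind it; z points along the fingers, y is the line along which they close (so a half turn about z gives the same grasp; the last joint's range is limited). The gripper opens to 85 mm and grips with 20 to 120 N. Pads are 22 mm wide; open, the fingers measure 114 mm over their backs; the gripper's body (76 mm by 85 mm) begins 54 mm behind the grasp point. The pads swing forward as they close: fully open they stand 13 mm farther back than shut.
Start: joints at [-1.286, 0.521, -0.036, 1.599, 0.021, 1.021, -0.113], TCP at [0.217, 0.586, 0.208] pointing down, gripper open.
Joint ranges: [-2.91, 2.91], [-0.3, 2.13], [-1.5, 1.42], [0.17, 2.43], [-1.26, 4.41], [0.16, 1.93], [-2.52, 2.52]. Speed limits (rad/s): [1.89, 1.89, 2.39, 2.39, 3.01, 3.01, 3.01].

## Interface

Orientations are given as [roll, pitch, yaw] about the fixed x, y, z axes, in that order (R = Rz(yaw) Ry(pitch) Rx(roll)).
In Python, from workcell import * gives the robot as it stands.
- The arm moves only by the shell command python3 -m creep 'ROWS' [FORCE]. ROWS is JSON, a list that holds one entry, the list of rows, each a list of 7 numbers: the closure, from -1 (fully open) to 1 (shut), then the shift along the tool's x, y, z in m, then the turn, a rotation vector about the tool's x, y, z in degrees. A call has 1 to 10 rows; each row shifts and turns the commanded pose from where the row before left it, along the tool's axes as they then stand; what a row does not reach is not made up. A row lasts 1/10 s, in which the tool goes at most 50 mm and 8.59 degrees, less where a joint would pass 70% of its speed; a pose out of reach is approached as far as the arm can. A call is refused whole if a number of a shift passes 0.05 or a number of a turn 8.59, either way. A call with a gripper value outside its range is refused whole. The fingers move at their own pace and stop on an object; FORCE is the grip in N (left out, the last holds). Time passes only in rows, so rows that do not move let the fingers close. It gives the time, the measured TCP pose, the force, the opening and the grip force at its end, in the units of the state.
- observe(): the state, without advancing time (a new reading comes with each control period).
- grab_frame(name): name is "scene" or "top" or "wrist"; returns a dict with "image" (384x512x3 uint8, red, green, blue), "range_z" (384x512 float32, m along the optical axis (not along the pixel's ray), 0 where there is no reading), "fx", "fy", "cx", "cy" (pixels), "R" (3x3) and "t" (3): a world point X has camera coordinates R X + t; the wrist camera has in their place "T_tool_cam" (4x4, takes a point from camera to tool coordinates, whose origin is the TCP and whose axes are the flange's). Camera axes: x right, y down, z forward; pixel columns grow to the right and rows downward; lengths in m; the calibration is good to about 2 mm. The wrist camera is an equidistant fisheye: a pixel r from the principal point sees the ray r / f radians off the axis. A picture is of the moment at which its call begins: read the wrist's pose just before it.
- job_done(): hands the job in; it is judged then, once.
Trained networks look in a picture, given as the dict that the camera call returned (one of the last four; its "shot" number tells which), for a name from the list of things; names that differ only in an ending like _2 or _b are one class to them, and where a whole thing is asked for, a point or a joint stands for the part that bears it (a point fixed in the world has none). Each returns a list of dicts, best first, with "confidence" (0 to 1); they miss things now and then, are a little off and sometimes report something else, mostly with a low value. They report only what shows in the picture. A call takes as long as a camera call. They do not tell look-alikes from the thing itself.
- find_in(picture, thing): "extent" ([centre column, centre row, width, height] in pixels, round what is visible of it).
- outline_of(picture, thing): "region" (384x512 bool, what is visible of it) and "extent" ([centre column, centre row, width, height] in pixels, round what is visible of it).
- tip_of(picture, thing): "position" ([column, row] in pixels: a listed point, or the origin of a listed thing).
The state is a dict: "clock": time; "qpos": joint angles; "qd": joint speeds; "joint_efforts": joint torques, N m; "position": TCP position; "tool_rot": TCP orientation; "force": force on the tool from outside, world axes, zero at the start; "moment": the same for the moment, N m; "grip_width": finger opening in m; "finger_force": force on a finger pad.
Only numpy, scipy, OpenCV 4.12 (cv2) and the standard library are available. Lean on these libraries where they do the work, as an engineer would, in place of code of your own. Each camera call takes 0.05 s, during which the arm holds its last target. There are 200 camera calls.

## Working session

There is one attempt and no reset: what is moved stays moved. The work goes in short steps, Python scripts to look and compute and a shell command to move; the robot and the scene stay as the last step left them, time stands still between calls to the robot, and variables do not carry over. Pictures are saved under pics/ and viewed, at most 10 in all, crops included, and the job is handed in when it is done.

```bash
mkdir -p pics; cat > h.py <<'E'
from workcell import *
import numpy as np, cv2
def w(p,u,v,z):
    return p["R"].T@(np.array([(u-p["cx"])/p["fx"],(v-p["cy"])/p["fy"],1])*z-p["t"])
def save(p,n): cv2.imwrite("pics/"+n,p["image"][:,:,::-1])
E
python3 - <<'E'
from h import *
s=observe();print(s)
for n in ("scene","top"):
    p=grab_frame(n);save(p,n+"1.png")
    for th in ("cap_top","solvent","spare","mug"):
        for r in tip_of(p,th)[:2]:
            u,v=r["position"];z=p["range_z"][int(round(v)),int(round(u))]
            print(n,th,r["confidence"],np.round([u,v]),w(p,u,v,z).round(3))
    for r in find_in(p,"cap_top")[:3]: print(r)
E
```

```text
{'clock': 0.0, 'qpos': array([-1.28622808,  0.52204138, -0.03630365,  1.59998133,  0.0212334 ,
        1.02106599, -0.11280562]), 'qd': array([-0.00077555, -0.00203038, -0.00142212, -0.00175863,  0.00075945,
       -0.00106697,  0.0004566 ]), 'joint_efforts': array([ 4.43770041e-04, -9.27112412e+01,  1.97979771e+00, -3.69944322e+01,
        1.79544627e-02,  8.03260045e-03, -6.71092698e-05]), 'position': array([0.21704659, 0.58573799, 0.20761851]), 'tool_rot': array([-3.14048830e+00,  1.17495704e-04,  2.78680526e+00]), 'force': array([ 1.07439076,  0.20494899, -0.19937027]), 'moment': array([ 0.01698705, -0.01293498, -0.00405786]), 'finger_force': 0.0, 'grip_width': 0.08523165482829546}
scene cap_top 0.83 [220. 150.] [ 0.531 -0.143  0.169]
scene cap_top 0.61 [288. 146.] [0.411 0.037 0.191]
scene solvent 0.94 [284. 183.] [0.432 0.04  0.053]
scene solvent 0.82 [220. 185.] [ 0.571 -0.119  0.059]
scene spare 0.57 [288. 238.] [0.615 0.181 0.051]
scene mug 0.74 [208. 248.] [0.774 0.01  0.035]
{'extent': [218.1, 150.9, 18.0, 25.6], 'confidence': 0.59}
top cap_top 0.76 [313. 205.] [ 0.54  -0.143  0.19 ]
top cap_top 0.69 [250. 266.] [0.391 0.012 0.191]
top solvent 0.6 [308. 216.] [ 0.515 -0.135  0.168]
top solvent 0.56 [249. 264.] [0.395 0.016 0.192]
top spare 0.67 [200. 203.] [0.554 0.145 0.117]
top mug 0.62 [261. 143.] [ 0.76  -0.021  0.004]
{'extent': [314.5, 205.9, 27.2, 26.8], 'confidence': 0.92}
{'extent': [248.3, 267.2, 27.6, 28.1], 'confidence': 0.87}
```

```bash
python3 -c "
import cv2,numpy as np
a=cv2.imread('pics/scene1.png')[90:290,140:400];b=cv2.imread('pics/top1.png')[100:310,150:390]
cv2.imwrite('pics/c1.png',np.hstack([cv2.resize(a,(400,308)),cv2.resize(b,(352,308))]))"
```

```text
(no output)
```

View pics/c1.png

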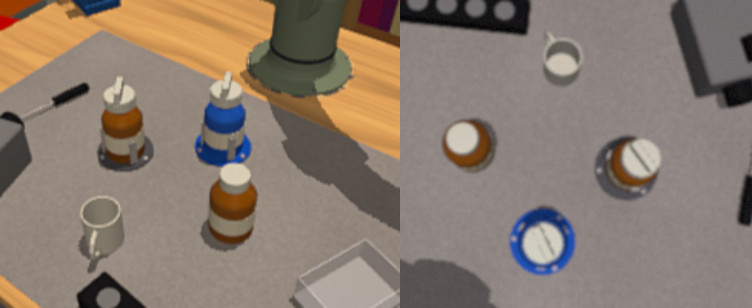

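The amber bottle with the winged cap is at about (313,205) in the top view, and the blue look-alike at (250,266). Next I measure the cap axis and the wing angle.

```bash
python3 - <<'E'
from h import *
p=grab_frame("top")
v,u=np.mgrid[0:384,0:512]; Z=p["range_z"]
c=np.stack([(u-p["cx"])/p["fx"]*Z,(v-p["cy"])/p["fy"]*Z,Z],-1).reshape(-1,3)
X=((c-p["t"])@p["R"]); g=p["image"].reshape(-1,3).astype(int)
ok=(Z.ravel()>0)
m=ok&(np.hypot(X[:,0]-.53,X[:,1]+.14)<.06)
f=m&(abs(X[:,2]-.167)<.006)&(g.min(1)>110); wg=m&(X[:,2]>.18)
print(f.sum(),wg.sum())
h=cv2.minEnclosingCircle(X[m&(X[:,2]>.155)&(g.min(1)>90)][:,:2].astype(np.float32));print("cap circle",h)
print("face mean",X[f].mean(0),"wing",X[wg].mean(0))
P=X[wg][:,:2];r=cv2.minAreaRect(P.astype(np.float32));print(r)
e,V=np.linalg.eigh(np.cov(P.T));print(np.sqrt(e*12),np.degrees(np.arctan2(V[1,1],V[0,1])))
print("tall things", [(i,X[ok&(X[:,2]>.1)&(X[:,1]<-.2)].min(0).round(2),X[ok&(X[:,2]>.1)&(X[:,1]<-.2)].max(0).round(2)) for i in [0]])
E
```

```text
363 147
cap circle ((0.5390132665634155, -0.15048983693122864), 0.03524370118975639)
face mean [ 0.53644386 -0.14790413  0.16762013] wing [ 0.53847482 -0.14852527  0.19066   ]
((0.539087176322937, -0.14914822578430176), (0.05741351097822189, 0.014306220225989819), 34.748260498046875)
[0.0148108  0.05738001] -144.42039779505757
tall things [(0, array([ 0.1 , -0.66,  0.1 ]), array([ 0.95, -0.25,  0.14]))]
```

```bash
python3 -m creep '[[[-1,0,0,-0.05,0,0,0],[-1,0,0,-0.03,0,0,8],[-1,0,0,0,0,0,8]]]'; python3 -c "
from h import *
s=observe();print(s['qpos'],s['tool_rot'])"
```

```text
clock: 0.95
position: [0.2178, 0.5876, 0.2927]
tool_rot: [3.136, -0.002, 2.502]
force: [-0.2, 0.3, -0.3]
grip_width: 0.0852
finger_force: 0.0
[-1.33183078  0.44938654  0.03194369  1.49712558 -0.01511787  1.18886166
 -0.36655698] [ 3.13563312e+00 -2.49112644e-03  2.50175862e+00]
```

```bash
python3 -m creep '[[[-1,-0.041,-0.0235,0,0,0,0],[-1,-0.041,-0.0235,0,0,0,0],[-1,-0.041,-0.0235,0,0,0,0],[-1,-0.041,-0.0235,0,0,0,0],[-1,-0.041,-0.0235,0,0,0,0],[-1,-0.041,-0.0235,0,0,0,0],[-1,-0.041,-0.0235,0,0,0,0],[-1,-0.041,-0.0235,0,0,0,0],[-1,-0.041,-0.0235,0,0,0,0],[-1,-0.041,-0.0235,0,0,0,0]]]'
python3 -m creep '[[[-1,-0.041,-0.0235,0,0,0,8],[-1,-0.041,-0.0235,0,0,0,0],[-1,-0.041,-0.0235,0,0,0,0],[-1,-0.041,-0.0235,0,0,0,0],[-1,-0.041,-0.0235,0,0,0,0],[-1,-0.03,-0.02,0,0,0,0],[-1,0,0,0,0,0,8],[-1,0,0,0,0,0,8],[-1,0,0,0,0,0,8],[-1,0,0,0,0,0,8]]]'
python3 -m creep '[[[-1,0,0,0,0,0,8],[-1,0,0,0,0,0,8],[-1,0,0,0,0,0,8],[-1,0,0,0,0,0,8],[-1,0,0,0,0,0,8],[-1,0,0,0,0,0,8],[-1,0,0,0,0,0,8],[-1,0,0,0,0,0,0]]]'
```

```text
clock: 1.95
position: [0.4087, 0.152, 0.2886]
tool_rot: [3.141, 0.0, 2.508]
force: [1.0, 0.3, -1.3]
grip_width: 0.0854
finger_force: 0.0
clock: 2.95
position: [0.4864, -0.1066, 0.2883]
tool_rot: [3.141, -0.0, 1.803]
force: [0.9, 0.2, 0.1]
grip_width: 0.0854
finger_force: 0.0
clock: 3.75
position: [0.4865, -0.1064, 0.2882]
tool_rot: [3.142, 0.0, 0.829]
force: [0.3, -0.7, 0.1]
grip_width: 0.0856
finger_force: 0.0
```

```bash
python3 -m creep '[[[-1,0,0,0,0,0,6],[-1,0,0,0,0,0,5.9],[-1,0.009,0.033,0,0,0,0],[-1,0.009,0.032,0,0,0,0],[-1,0,0,0,0,0,0],[-1,0,0,0,0,0,0]]]'
cat > wr.py <<'E'
from h import *
from scipy.spatial.transform import Rotation as Ro
import sys
s=observe();p=grab_frame("wrist");save(p,sys.argv[1])
T=p["T_tool_cam"];Z=p["range_z"];v,u=np.mgrid[0:384,0:512]
f=p["fx"];x=(u-p["cx"])/p["fx"];y=(v-p["cy"])/p["fy"];th=np.hypot(x,y);k=np.tan(np.minimum(th,1.45))/np.maximum(th,1e-6)
c=np.stack([x*k*Z,y*k*Z,Z],-1).reshape(-1,3);t=c@T[:3,:3].T+T[:3,3]
X=t@Ro.from_euler("xyz",s["tool_rot"]).as_matrix().T+s["position"]
g=p["image"].reshape(-1,3).astype(int);ok=(Z.ravel()>0)&(th.ravel()<1.3)&(g.min(1)>80)
m=ok&(np.hypot(X[:,0]-.539,X[:,1]+.149)<.05)
wg=m&(X[:,2]>.183)&(X[:,2]<.2);fc=m&(abs(X[:,2]-.167)<.008)
print(wg.sum(),fc.sum(),"pos",s["position"],s["tool_rot"],"q",s["qpos"].round(2))
P=X[wg];print("wing",P.mean(0),cv2.minAreaRect(P[:,:2].astype(np.float32)))
e,V=np.linalg.eigh(np.cov(P[:,:2].T));print(np.sqrt(e*12),np.degrees(np.arctan2(V[1,1],V[0,1])))
print("face z",np.median(X[fc][:,2]),cv2.minEnclosingCircle(X[fc|wg][:,:2].astype(np.float32)))
print("wing in tool",t[wg].mean(0))
E
python3 wr.py w1.png
```

```text
clock: 4.35
position: [0.5388, -0.1493, 0.2878]
tool_rot: [-3.141, 0.001, 0.627]
force: [-1.2, -0.1, -0.5]
grip_width: 0.0857
finger_force: 0.0
871 2449 pos [ 0.53879992 -0.14926882  0.2878064 ] [-3.14133510e+00  9.58065594e-04  6.26532362e-01] q [-0.42  0.44  0.83  1.7  -0.35  1.15 -0.43]
wing [ 0.53989861 -0.15186501  0.19174457] ((0.5393674373626709, -0.15241403877735138), (0.05780056118965149, 0.013475392013788223), 35.673248291015625)
[0.01371727 0.05755655] -144.00690470207132
face z 0.16780187004020777 ((0.5391620397567749, -0.15239165723323822), 0.03505837544798851)
wing in tool [-0.0005402   0.00277203  0.09606168]
```

View pics/w1.png

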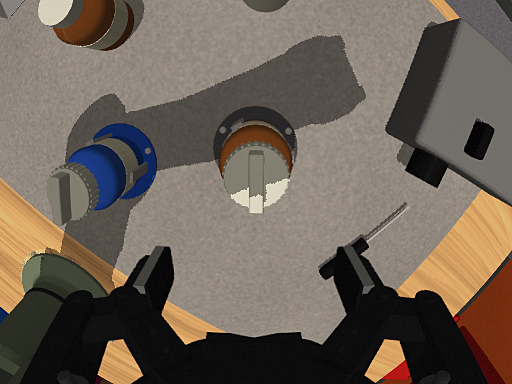

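The wing runs vertically at about (257,180), centred between the fingers. The shift needed is about 2.5 mm in tool y.

```bash
python3 -m creep '[[[-1,0,0.0025,0.03,0,0,0],[-1,0,0,0.03,0,0,0],[-1,0,0,0.03,0,0,0],[-1,0,0,0.022,0,0,0],[-1,0,0,0,0,0,0],[1,0,0,0,0,0,0],[1,0,0,0,0,0,0],[1,0,0,0,0,0,0],[1,0,0,0,0,0,0],[1,0,0,0,0,0,0]]]' 40
python3 -m creep '[[[1,0,0,0,0,0,0],[1,0,0,0,0,0,0],[1,0,0,0,0,0,0],[1,0,0,0,0,0,0],[1,0,0,0,0,0,0],[1,0,0,0,0,0,0]]]' 40
```

```text
clock: 5.4
position: [0.5407, -0.1507, 0.1766]
tool_rot: [3.141, -0.001, 0.625]
force: [-0.1, -0.7, -0.2]
grip_width: 0.0121
finger_force: 0.0
clock: 6.0
position: [0.5405, -0.1508, 0.1762]
tool_rot: [3.142, 0.0, 0.624]
force: [-0.3, -0.0, -0.6]
grip_width: 0.0
finger_force: 0.0
```

```bash
python3 - <<'E'
from h import *
p=grab_frame("scene");q=grab_frame("wrist")
a=cv2.resize(p["image"][90:210,150:290],(420,360),interpolation=2);b=cv2.resize(q["image"][130:370,130:380],(375,360))
cv2.imwrite("pics/c2.png",np.hstack([a,b])[:,:,::-1])
E
```

```text
(no output)
```

View pics/c2.png

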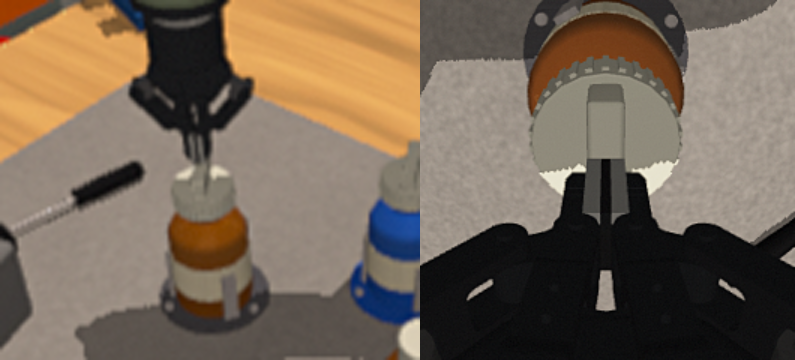

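```bash
cat >> wr.py <<'E'
if len(sys.argv)>2:
    tt=t.reshape(384,512,3);XX=X.reshape(384,512,3)
    for vv in range(170,340,8):
        print(vv,[tuple((tt[vv,uu]*1000).round().astype(int)) for uu in (248,254,263)],round(XX[vv,254,2],3))
    print(observe())
E
python3 wr.py w2.png 1; python3 -c "
import cv2
cv2.imwrite('pics/c3.png',cv2.resize(cv2.imread('pics/w2.png')[150:320,180:330],(750,600)[:2] and (529,600)))"
```

```text
1038 4764 pos [ 0.5404914  -0.15074268  0.17620343] [-3.14157910e+00  1.45191050e-05  6.24272725e-01] q [-0.34  0.57  0.74  1.83 -0.47  0.92 -0.34]
wing [ 0.55443939 -0.14100876  0.19125631] ((0.5533537864685059, -0.14179517328739166), (0.02365163154900074, 0.014044590294361115), 35.668128967285156)
[0.01358769 0.02452726] -144.02725202574462
face z 0.16783775439170928 ((0.5390253067016602, -0.15234553813934326), 0.03500299155712128)
wing in tool [ 0.01700657  0.00025451 -0.01505313]
170 [(np.int64(31), np.int64(-3), np.int64(30)), (np.int64(32), np.int64(1), np.int64(22)), (np.int64(32), np.int64(7), np.int64(24))] 0.154
178 [(np.int64(31), np.int64(-3), np.int64(10)), (np.int64(31), np.int64(1), np.int64(9)), (np.int64(30), np.int64(6), np.int64(12))] 0.167
186 [(np.int64(27), np.int64(-3), np.int64(5)), (np.int64(27), np.int64(1), np.int64(5)), (np.int64(27), np.int64(6), np.int64(5))] 0.171
194 [(np.int64(27), np.int64(-3), np.int64(-9)), (np.int64(27), np.int64(1), np.int64(-9)), (np.int64(27), np.int64(6), np.int64(-9))] 0.186
202 [(np.int64(25), np.int64(-3), np.int64(-16)), (
[... 2539 characters left out ...]
5
{'clock': 6.15, 'qpos': array([-0.3396296 ,  0.56793649,  0.73581534,  1.83062192, -0.46907137,
        0.92490625, -0.33811111]), 'qd': array([ 0.00086184, -0.00057052, -0.00186239, -0.00048425, -0.0007429 ,
       -0.00022968, -0.0004648 ]), 'joint_efforts': array([ 4.00511170e-03, -7.70181155e+01,  1.73684657e+01, -3.09297323e+01,
        1.72362942e-02,  1.74216089e-03, -2.69860311e-05]), 'position': array([ 0.54046643, -0.15076274,  0.1761971 ]), 'tool_rot': array([-3.14158470e+00,  4.87927504e-05,  6.24260818e-01]), 'force': array([0.44444335, 0.58145137, 0.04996364]), 'moment': array([-0.03206843,  0.019626  , -0.01398507]), 'finger_force': 0.0, 'grip_width': -9.450693789478226e-05}
```

View pics/c3.png

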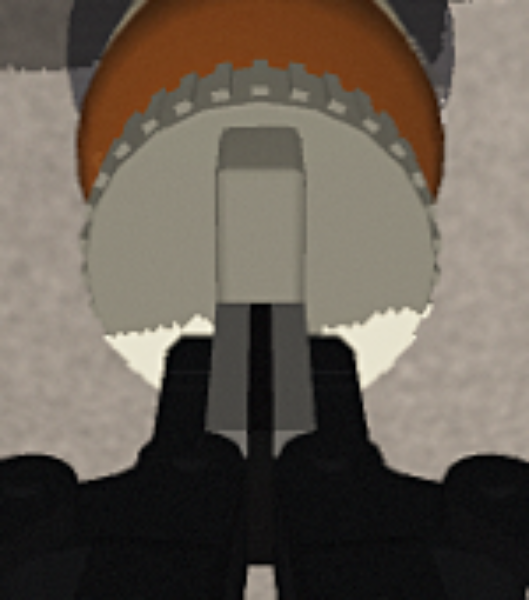

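The fingers are shut just above the wing, so the tips seem to be higher than the reported TCP. I'll check the real tip height with the scene camera.

```bash
python3 - <<'E'
from h import *
p=grab_frame("scene")
for v in range(122,156,2): print(v,[(w(p,u,v,p["range_z"][v,u]).round(3)*1000).astype(int).tolist()+[int(p["image"][v,u].mean())] for u in (212,215,218,221)])
cv2.imwrite("pics/c4.png",cv2.resize(p["image"][115:165,190:245],(660,600),interpolation=0)[:,:,::-1])
E
```

```text
122 [[552, -145, 285, 24], [551, -133, 289, 23], [546, -126, 289, 22], [535, -124, 284, 42]]
124 [[551, -147, 276, 25], [550, -135, 281, 25], [545, -127, 281, 22], [239, -420, -1, 128]]
126 [[552, -146, 270, 20], [551, -135, 274, 55], [545, -128, 274, 22], [248, -411, -3, 143]]
128 [[556, -143, 266, 19], [551, -136, 267, 66], [548, -126, 269, 20], [525, -137, 252, 35]]
130 [[553, -147, 256, 23], [547, -141, 255, 69], [542, -133, 256, 25], [534, -129, 253, 23]]
132 [[554, -148, 249, 22], [549, -140, 250, 22], [543, -133, 249, 24], [537, -126, 249, 33]]
134 [[555, -147, 243, 26], [542, -148, 235, 32], [544, -133, 242, 22], [294, -371, -2, 144]]
136 [[551, -152, 231, 45], [549, -142, 234, 58], [540, -138, 231, 22], [306, -360, -1, 143]]
138 [[552, -153, 223, 36], [548, -144, 225, 50], [541, -138, 223, 24], [319, -348, 3, 142]]
140 [[551, -155, 214, 30], [550, -143, 219, 52], [542, -138, 216, 26], [329, -339, 2, 139]]
142 [[552, -155, 207, 79], [549, -144, 210, 57], [541, -139, 208, 53], [336, -333, -1, 140]]
144 [[368, -353, -1, 139], [551, -144, 204, 80], [543, -139, 201, 101], [349, -321, 2, 141]]
146 [[375, -347, -4, 180], [545, -151, 189, 124], [542, -140, 193, 114], [512, -158, 166, 209]]
148 [[535, -176, 164, 201], [553, -143, 190, 119], [546, -137, 189, 94], [521, -149, 168, 202]]
150 [[544, -168, 164, 118], [563, -135, 192, 127], [552, -133, 186, 83], [529, -143, 167, 124]]
152 [[554, -159, 167, 120], [566, -132, 187, 124], [553, -132, 180, 88], [536, -136, 167, 120]]
154 [[559, -155, 164, 120], [562, -137, 174, 123], [557, -129, 175, 101], [544, -129, 167, 122]]
```

View pics/c4.png

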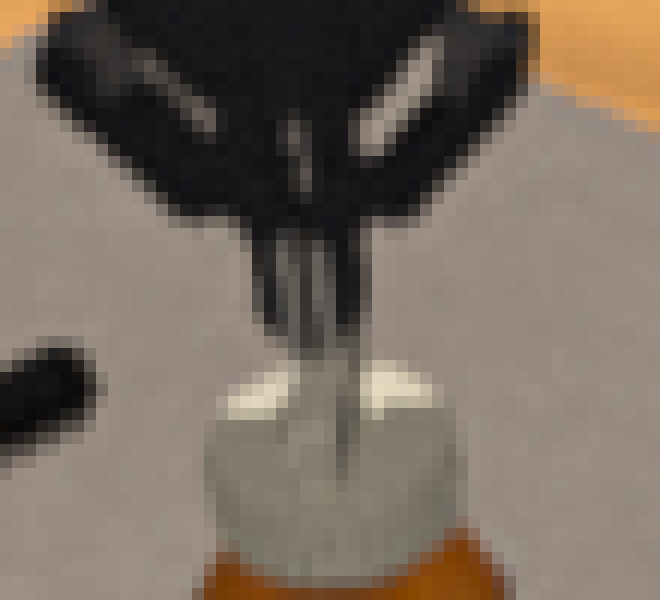

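The tips are really at about z 0.205 with the TCP reported at 0.176. That puts them about 29 mm short of the reported TCP and above the wing top (0.191). I'll reopen, go 33 mm lower and grip the wing.

```bash
python3 -m creep '[[[-1,0,0,0,0,0,0],[-1,0,0,0,0,0,0],[-1,0,0,0,0,0,0],[-1,0,0,0,0,0,0],[-1,0,0,0,0,0,0],[-1,0,0,0,0,0,0],[-1,-0.001,0,0.011,0,0,0],[-1,0,0,0.011,0,0,0],[-1,0,0,0.011,0,0,0],[-1,0,0,0,0,0,0]]]' 40
python3 -m creep '[[[1,0,0,0,0,0,0],[1,0,0,0,0,0,0],[1,0,0,0,0,0,0],[1,0,0,0,0,0,0],[1,0,0,0,0,0,0],[1,0,0,0,0,0,0],[1,0,0,0,0,0,0],[1,0,0,0,0,0,0]]]' 40
```

```text
clock: 7.2
position: [0.5388, -0.1511, 0.1413]
tool_rot: [-3.14, 0.002, 0.624]
force: [0.7, -0.1, -0.3]
grip_width: 0.0853
finger_force: 0.0
clock: 8.0
position: [0.54, -0.1513, 0.1438]
tool_rot: [3.141, -0.001, 0.624]
force: [-0.7, 1.5, 8.0]
grip_width: 0.0132
finger_force: 46.1
```

```bash
python3 -m creep '[[[1,0,0,0.002,0,0,0],[1,0,0,0.002,0,0,0],[1,0,0,0.002,0,0,0],[1,0,0,0,0,0,0],[1,0,0,0,0,0,0]]]' 80; python3 wr.py w3.png 2>&1 | grep -E "wing|face"
```

```text
clock: 8.5
position: [0.54, -0.1512, 0.1378]
tool_rot: [3.141, -0.001, 0.624]
force: [-2.3, 1.6, 10.9]
grip_width: 0.0124
finger_force: 83.1
wing [ 0.54252711 -0.14963281  0.18536294] ((0.5416639447212219, -0.15328523516654968), (0.057317379862070084, 0.037229541689157486), 56.752323150634766)
face z 0.16109102050978075 ((0.5392426252365112, -0.15195071697235107), 0.032970912754535675)
wing in tool [ 0.00300379  0.00018736 -0.04751474]
```

The cap is 6.7 mm down. I'll push about 1.7 mm more, then turn.

```bash
python3 -m creep '[[[1,0,0,0.0017,0,0,0],[1,0,0,0,0,0,0],[1,0,0,0,0,0,-5],[1,0,0,0,0,0,-5],[1,0,0,0,0,0,-5],[1,0,0,0,0,0,-5],[1,0,0,0,0,0,0]]]' 80; python3 wr.py w4.png 2>&1 | grep -E "wing|face|^-?\[|\["
```

```text
clock: 9.25
position: [0.5398, -0.151, 0.1363]
tool_rot: [3.141, -0.001, 0.977]
force: [-3.5, 3.0, 11.0]
grip_width: 0.0126
finger_force: 83.5
2056 3385 pos [ 0.53983966 -0.15104721  0.13626552] [ 3.14148650e+00 -1.21524436e-03  9.76849166e-01] q [-0.25  0.59  0.59  1.86 -0.44  0.82 -0.02]
wing [ 0.54100015 -0.14917422  0.18414261] ((0.5417953729629517, -0.1521410048007965), (0.05578729137778282, 0.03733367100358009), 77.78780364990234)
[0.01388699 0.05485222] 55.743745060013445
face z 0.1596904747592445 ((0.5394249558448792, -0.15160441398620605), 0.03270373120903969)
wing in tool [ 2.25985067e-03 -8.13701077e-05 -4.78743949e-02]
```

```bash
python3 -m creep '[[[1,0,0,0,0,0,-6],[1,0,0,0,0,0,-6],[1,0,0,0,0,0,-6],[1,0,0,0,0,0,-6],[1,0,0,0,0,0,-6],[1,0,0,0,0,0,-6],[1,0,0,0,0,0,-6],[1,0,0,0,0,0,-6],[1,0,0,0,0,0,-5],[1,0,0,0,0,0,0]]]' 80; python3 wr.py w5.png 2>&1 | grep -E "wing|face|\["
```

```text
clock: 10.3
position: [0.5392, -0.151, 0.1361]
tool_rot: [-3.141, -0.001, 1.902]
force: [-7.2, 3.5, 11.9]
grip_width: 0.0125
finger_force: 83.5
1787 2695 pos [ 0.539152   -0.15095024  0.13605486] [-3.14133392e+00 -1.24599793e-03  1.90175994e+00] q [-0.08  0.53  0.34  1.86 -0.24  0.79  0.72]
wing [ 0.53785542 -0.14885886  0.18401831] ((0.5407485365867615, -0.14970490336418152), (0.03706715255975723, 0.05591020733118057), 40.32914352416992)
[0.01348197 0.05457564] 108.56159082864251
face z 0.1595367460204297 ((0.5387623906135559, -0.15174667537212372), 0.03257725015282631)
wing in tool [ 0.00245896 -0.00055902 -0.04796028]
```

```bash
python3 -m creep '[[[-1,0,0,0,0,0,0],[-1,0,0,0,0,0,0],[-1,0,0,0,0,0,0],[-1,0,0,0,0,0,0],[-1,0,0,0,0,0,0],[-1,0,0,-0.03,0,0,0],[-1,0,0,-0.04,0,0,0],[-1,0,0,-0.04,0,0,0],[-1,0,0,-0.04,0,0,0],[-1,0,0,0,0,0,0]]]'; sed -i 's/<.2);fc=m&(abs(X\[:,2\]-.167)<.008)/<.215);fc=m\&(abs(X[:,2]-.179)<.008)/;s/>.183/>.195/' wr.py; python3 wr.py w6.png | grep -E "wing|face|\["
```

```text
clock: 11.35
position: [0.5413, -0.1521, 0.2903]
tool_rot: [3.135, 0.003, 1.898]
force: [-0.7, -0.2, -1.2]
grip_width: 0.0855
finger_force: 0.0
912 2592 pos [ 0.5412941  -0.15209529  0.29034338] [3.13542539e+00 2.99368592e-03 1.89796656e+00] q [-0.13  0.36  0.41  1.69 -0.16  1.12  0.65]
wing [ 0.53863924 -0.15096166  0.20365408] ((0.5385929942131042, -0.1519436091184616), (0.013356668874621391, 0.05691787973046303), 18.958406448364258)
[0.01339348 0.05712391] 108.59953932837253
face z 0.1797312658974958 ((0.5387759804725647, -0.15231697261333466), 0.03497246280312538)
wing in tool [ 0.00218619 -0.00268428  0.08666823]
```

View pics/w6.png

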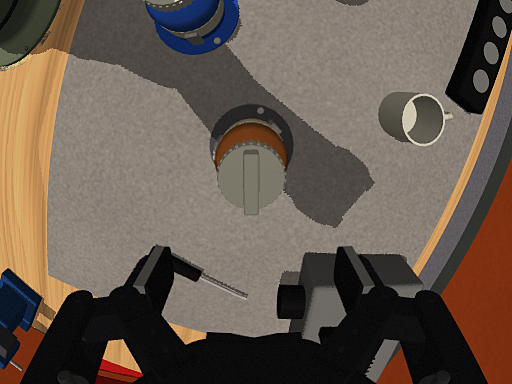

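The cap at (252,180) has popped up: its face went from 0.168 to 0.180 m, and the wing turned from 36° to 108.6° (1.27 rad). Nothing else has moved and the gripper is clear.

```bash
python3 -c "
from workcell import *
print(job_done())"
```

```text
the job is handed in; nothing more can be done
None
```

The solvent cap is unlocked: it was pushed down about 8 mm, turned 1.27 rad anticlockwise past both catches and released, and it popped up 12 mm; the job is handed in at about 11 s of the 42 s allowed, with the gripper clear and no other object touched.

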